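Let the spent water filter into the waste caddy and ease the lid shut

TASK

A spent water-filter cartridge is waiting on the chute, held back by the lid of the steel waste caddy. With your fingertips press the caddy's red lever all the way down so that the lid swings fully up and the cartridge rolls in, then let the lever come up slowly under your fingers so that the lid closes gently, never dropping or slamming, and take your hand away. Do not touch the lid or the spent cartridge, and leave the fresh cartridge, the cup and the wrench where they are.

Things in the scene. Friction and masses are not known exactly. Their poses are not given: they have to be found in the camera images.
- caddy: Fixed steel waste caddy, an open box 180 x 200 x 150 mm high (its x, y, z), turned up to 0.3 rad from the world axes. Origin: centre of its underside, on the counter. Its +y side carries the lever. From its -y side an aluminium chute (140 mm wide, 225 mm long) rises outward at 12 degrees from 159 mm high; its side walls reach 250 mm.
- lever_pivot (a point): Point midway on the lever's turning axis, fixed to the caddy, at (0, 66, 75) mm in the caddy's frame. The axis is level and lies along the caddy's x.
- lever_pad (a point): Centre of the top face of the red pad (100 mm along the caddy's x, 60 mm across, 10 mm thick) at the lever's outer end. In the caddy's frame it is at about (0, 233, 117) mm at rest, sloping up outward by 0.22 rad, and (0, 235, 44) mm fully down, sloping down by 0.21 rad. Free space above; a link rod and the lid's hinge stand 95 mm nearer the caddy, up to 180 mm high.
- lever (a joint): Lever angle in rad: 0 at rest (up), 0.43 at its stop (fully down). It takes about 3 to 6 N at the pad and is pushed back up by the lid's weight when let go.
- lid (a joint): Lid angle in rad: 0 shut, about 0.94 fully up. Linked to the lever by a rod: it turns about 2.2 times as far as the lever, and falls shut fast if the lever is let go. Its closing speed must stay below 1.2 rad/s; about 0.3 to 0.4 rad/s is a gentle pace.
- lid_cover: The lid: a grey plate 190 x 204 x 6 mm with a yellow lip 58 mm tall along its free (-y) edge. Origin on its hinge, at (0, 106, 158) mm in the caddy's frame; it swings up about the caddy's x, free edge rising up to 0.36 m above the counter. Not to be touched.
- spent: Spent filter cartridge, a brown cylinder with grey caps, diameter 60 mm, length 110 mm, 0.22 kg, lying across the chute against the yellow lip. Origin at its centre, x along its length. Once the lid is up it rolls down into the caddy by itself within about 2 s and lies there with its centre less than 90 mm above the counter.
- fresh: Fresh filter cartridge standing upright near the lever, white with green caps, diameter 60 mm, 110 mm tall. Origin at its centre. To be left alone.
- cup: Steel cup standing near the lever (it and the fresh cartridge may swap places), rim diameter 72 mm, 80 mm tall. Origin: centre of its underside. To be left alone.
- wrench: Flat steel wrench 170 mm long lying on the counter beside the lever, on the robot's side. Origin: its underside, near the middle of its length. To be left alone.

How it is judged:
On the way:
1. the lever is held down with the lid fully up and the spent cartridge in the caddy (value of joint lid above 0.82 rad and contact force between the fingers and caddy above 0.5 N and z of spent in the frame of caddy below 0.09 m and y of spent in the frame of caddy between -0.095 and 0.095 m and x of spent in the frame of caddy between -0.085 and 0.085 m), for 0.2 s.
At the end, for the whole second after the job is handed in: The spent cartridge lies still inside the caddy (centre within the walls and less than 90 mm above the counter), the lid is shut (under 0.04 rad) with the lever up (under 0.03 rad), and the fresh cartridge, cup and wrench are within 30 mm of where they stood (value of joint lid below 0.04 rad and value of joint lever below 0.03 rad and z of spent in the frame of caddy below 0.09 m and y of spent in the frame of caddy between -0.095 and 0.095 m and x of spent in the frame of caddy between -0.085 and 0.085 m and linear speed of spent below 0.05 m/s and distance of each of fresh, cup, wrench from where it was at the start of the episode below 0.03 m); the robot touches nothing.
It fails at once if the lid drops or slams: it closes faster than 1.2 rad/s (velocity of joint lid below -1.2 rad/s).
It fails at once if the robot touches the spent cartridge (contact force between any of the fingers, the arm and spent above 0.5 N).
It fails at once if the robot touches the lid itself (contact force between any of the fingers, the arm and lid_cover above 1 N).
It fails at once if the fresh cartridge, the cup or the wrench is shifted by more than 30 mm or knocked over (distance of any of fresh, cup, wrench from where it was at the start of the episode above 0.03 m or angle between any of fresh, cup's own z axis and vertical above 0.5 rad).
It also fails if it takes over 45 s, if anything falls off the work surface, if the arm or the gripper's body presses on something with over 40 N, if the wrist force passes 120 N, or if a joint passes its speed limit or range.

ROBOT

A 6-joint arm with a two-finger parallel gripper is mounted at the origin on the work surface. World frame = base frame: x ahead of the robot, y to its left, z up, the work surface at z = 0. Lengths are in m, angles in rad, forces in N, time in s.
With the tool pointing down it reaches from about 0.25 to 0.775 m from the base axis. Payload 4 kg.
Tool frame: the origin (TCP) lies on the centre line of the jaws, within the pads' length; the fingertips stand 17 mm ahead of it and the grasp point (between the pads) lies 2 mm behind it; z points along the fingers, x is the direction in which the jaws open and shut, and the axes are right-handed (so a half turn about z gives the same grasp; the last joint's range is limited). The gripper opens to 94 mm and grips with 3 to 60 N. Pads are 16 mm wide; open, the fingers measure 119 mm over their backs; the gripper's body (75 mm by 177 mm) begins 78 mm behind the grasp point.
Start: joints at [1.109, 0.087, 1.371, -0, 1.684, -0.103], TCP at [0.193, 0.515, 0.223] pointing down, gripper open.
Joint ranges: [-3.1, 3.1], [-0.76, 2.03], [0.27, 2.55], [-1.08, 4.22], [0.17, 2.65], [-2.57, 2.57]. Speed limits (rad/s): [2.79, 2.79, 3.14, 3.14, 3.14, 3.14].

INTERFACE

Orientations are given as [roll, pitch, yaw] about the fixed x, y, z axes, in that order (R = Rz(yaw) Ry(pitch) Rx(roll)).
In Python, from workcell import arm gives the robot as it stands.
- The arm moves only by the tool drive_tool, never from a script. Its argument "motion" is a list that holds one entry, the list of rows, each a list of 7 numbers: the shift along the tool's x, y, z in m, then the turn, a rotation vector about the tool's x, y, z in degrees, then the finger opening in m, from 0 to 0.094. A call has exactly 10 rows; each row is the pose to reach, as a shift and turn from the pose commanded when the call began, along the tool's axes at that moment; what a row does not reach only later rows make up. A row lasts 1/12 s, in which the tool goes at most 41.7 mm and 7.16 degrees, less where a joint would pass 70% of its speed; a pose out of reach is approached as far as the arm can. A call with a gripper value outside its range is refused whole. The fingers move at their own pace and stop on an object; the grip force is fixed at half the most. Time passes only in rows, so rows that repeat a pose let the fingers close, or fill a call up. It gives the time, the measured TCP pose, the force and the opening at its end, in the units of the state.
- arm.sense(): the state, without advancing time (a new reading comes with each control period).
- arm.read_camera(name): name is "scene" or "top" or "wrist"; returns a dict with "pixels" (400x640x3 uint8, blue, green, red), "mtx" (3x3 intrinsics, pixels), "world_from_camera" (4x4, takes a point from camera to world coordinates). Camera axes: x right, y down, z forward; pixel columns grow to the right and rows downward; lengths in m; the calibration is good to about 2 mm. A picture is of the moment at which its call begins. There is no depth.
- arm.hand_in(): hands the job in, once; it reports no verdict.
The state is a dict: "clock": time; "joint_pos": joint angles; "qd": joint speeds; "effort": joint torques, N m; "tcp_pos": TCP position; "tool_rot": TCP orientation; "ft_force": force on the tool from outside, world axes, zero at the start; "moment": the same for the moment, N m; "width": opening from 0.0 (shut) to 1.0 (fully open).
Only numpy, scipy, OpenCV 4.12 (cv2) and the standard library are available. Lean on these libraries where they do the work, as an engineer would, in place of code of your own. Each camera call takes 0.05 s, during which the arm holds its last target.

## Working session

There is one attempt and no reset: what is moved stays moved. The work goes in short steps, Python scripts to look and compute and a tool call to move; the robot and the scene stay as the last step left them, time stands still between calls to the robot, and variables do not carry over. Pictures are saved under pics/ and viewed, and the job is handed in when it is done.

Besides the shell and the picture viewer there is one more tool, called after "Call:" as name(argument=value, ...) on one line, values as JSON. drive_tool: Moves the arm, as the interface text tells. Its arguments: {"type":"object","properties":{"motion":{"type":"array"}},"required":["motion"]}

```bash
mkdir -p pics; python3 - <<'E'
from workcell import arm
import cv2,numpy as np
s=arm.sense();print({k:np.round(v,3).tolist() for k,v in s.items()})
for n in("scene","top"):
    c=arm.read_camera(n);cv2.imwrite(f"pics/{n}0.png",c["pixels"]);np.savez(f"{n}0.npz",**c)
    print(n,c["mtx"].round(1).tolist(),c["world_from_camera"].round(3).tolist())
E
```

```text
{'clock': 0.0, 'joint_pos': [1.109, 0.088, 1.372, -0.0, 1.684, -0.103], 'qd': [-0.0, 0.001, -0.002, 0.0, -0.001, 0.0], 'effort': [0.0, -34.019, -30.242, 0.072, 0.033, -0.0], 'tcp_pos': [0.193, 0.515, 0.221], 'tool_rot': [-3.141, 0.002, 1.212], 'ft_force': [-0.062, 0.06, 0.067], 'moment': [0.014, -0.004, 0.02], 'width': 0.995}
scene [[405.1, 0.0, 321.5], [0.0, 405.1, 205.6], [0.0, 0.0, 1.0]] [[0.712, 0.591, -0.381, 0.988], [0.702, -0.609, 0.368, -0.398], [-0.015, -0.529, -0.848, 1.017], [0.0, 0.0, 0.0, 1.0]]
top [[403.6, 0.0, 328.1], [0.0, 403.6, 200.5], [0.0, 0.0, 1.0]] [[0.001, -0.987, 0.161, 0.432], [-1.0, -0.001, 0.002, -0.008], [-0.002, -0.161, -0.987, 1.193], [0.0, 0.0, 0.0, 1.0]]
```

View pics/scene0.png

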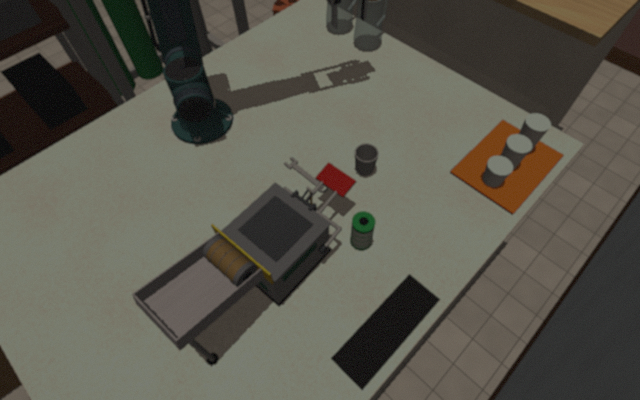

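View pics/top0.png

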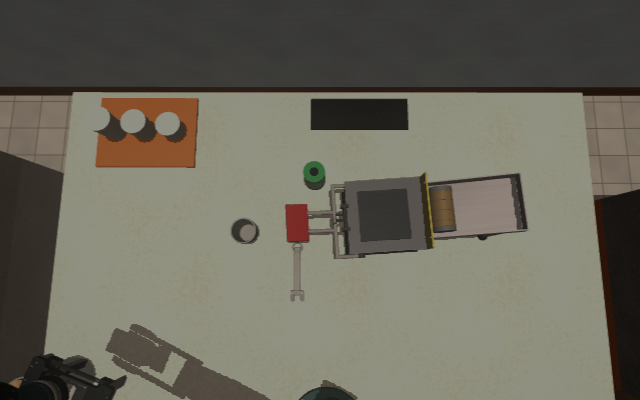

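The red pad shows at about (297,223) in top and (335,180) in scene. The cup is at (245,231) in top, the green-capped cartridge at (314,172), and the wrench at (297,270).

```bash
cat > h.py <<'E'
import numpy as np,cv2
def ray(c,uv):
    T=c["world_from_camera"];d=T[:3,:3]@np.linalg.inv(c["mtx"])@[uv[0],uv[1],1];return T[:3,3],d/np.linalg.norm(d)
def onz(c,uv,z):
    o,d=ray(c,uv);return o+d*(z-o[2])/d[2]
def tri(r):
    A=sum(np.eye(3)-np.outer(d,d) for o,d in r);b=sum((np.eye(3)-np.outer(d,d))@o for o,d in r);return np.linalg.solve(A,b)
def mask(px,lo,hi):
    m=cv2.inRange(cv2.cvtColor(px,cv2.COLOR_BGR2HSV),lo,hi);return m
def big(m):
    c,_=cv2.findContours(m,cv2.RETR_EXTERNAL,cv2.CHAIN_APPROX_NONE);return max(c,key=cv2.contourArea)
E
python3 - <<'E'
from h import *
C={n:dict(np.load(f"{n}0.npz")) for n in("scene","top")}
rs=[]
for n,c in C.items():
    for nm,lo,hi in(("red",(0,150,60),(6,255,255)),("green",(50,120,40),(80,255,255)),("yellow",(22,150,60),(32,255,255))):
        m=mask(c["pixels"],lo,hi)
        if nm=="green" and n=="scene": m[:,:300]=0
        if nm!="green": m[:,:200 if n=="scene" else 250]=0;m[:100]=0
        k=big(m);r=cv2.minAreaRect(k);print(n,nm,r,cv2.contourArea(k))
        bp=cv2.boxPoints(r)
        if nm=="red":
            rs.append(ray(c,r[0]));print("  corners@.117",[onz(c,p,.117).round(3).tolist() for p in bp],"ctr",onz(c,r[0],.117).round(4))
        if nm=="green": print("  @.11",onz(c,r[0],.11).round(3))
        if nm=="yellow": print("  ",[onz(c,p,.16).round(3).tolist() for p in bp])
print("tri",tri(rs))
print("cup",onz(C["top"],(245,229),.08), "wrench ends",onz(C["top"],(297,247),.003),onz(C["top"],(297,298),.003))
# lid plate corners, top
print("lid", [onz(C["top"],p,.165).round(3) for p in((344,182),(423,178),(427,248),(348,254))])
E
```

```text
scene red ((335.19464111328125, 179.43626403808594), (33.75235366821289, 19.989259719848633), 34.99202346801758) 592.5
  corners@.117 [[0.51, 0.044, 0.117], [0.493, 0.107, 0.117], [0.594, 0.111, 0.117], [0.607, 0.051, 0.117]] ctr [0.5519 0.0777 0.117 ]
scene green ((363.0, 222.0), (20.0, 20.0), 0.0) 322.0
  @.11 [0.692 0.034 0.11 ]
scene yellow ((240.8235321044922, 250.20590209960938), (76.57645416259766, 3.1454925537109375), 40.601295471191406) 144.0
   [[0.452, -0.256, 0.16], [0.451, -0.249, 0.16], [0.649, -0.236, 0.16], [0.65, -0.243, 0.16]]
top red ((296.81072998046875, 222.40469360351562), (36.318153381347656, 21.233768463134766), 86.98721313476562) 716.5
  corners@.117 [[0.596, 0.11, 0.117], [0.6, 0.053, 0.117], [0.502, 0.047, 0.117], [0.499, 0.104, 0.117]] ctr [0.5489 0.0786 0.117 ]
top green ((313.5, 171.5), (19.0, 19.0), 90.0) 289.5
  @.11 [0.69  0.035 0.11 ]
top yellow ((430.0, 218.0), (2.0, 8.0), 0.0) 10.0
   [[0.546, -0.264, 0.16], [0.566, -0.265, 0.16], [0.566, -0.27, 0.16], [0.546, -0.27, 0.16]]
tri [0.54963069 0.07937207 0.11296634]
cup [0.53443037 0.22450802 0.08      ] wrench ends [0.48876758 0.08620421 0.003     ] [0.34299274 0.0842263  0.003     ]
lid [array([ 0.649, -0.046,  0.165]), array([ 0.66 , -0.252,  0.165]), array([ 0.479, -0.256,  0.165]), array([ 0.464, -0.056,  0.165])]
```

```bash
cat >> h.py <<'E'
from scipy.spatial.transform import Rotation as Ro
def plan(s,p,rpy):
    R=Ro.from_euler("xyz",s["tool_rot"]);T=Ro.from_euler("xyz",rpy)
    return (R.inv().apply(np.array(p)-s["tcp_pos"])*1000).round(1),(R.inv()*T).as_rotvec(degrees=True).round(2)
E
python3 - <<'E'
from h import *
from workcell import arm
print(plan(arm.sense(),[.5495,.087,.222],[np.pi,0,.06]))
E
```

```text
(array([-2.751e+02,  4.840e+02, -1.000e-01]), array([6.000e-02, 1.100e-01, 6.601e+01]))
```

Call:
drive_tool(motion=[[[-0.008,0.014,0,0,0,4,0],[-0.024,0.042,0,0,0,10,0],[-0.042,0.074,0,0,0,16,0],[-0.06,0.106,0,0,0,22,0],[-0.078,0.138,0,0,0,28,0],[-0.096,0.17,0,0,0,34,0],[-0.114,0.201,0,0,0,40,0],[-0.132,0.232,0,0,0,45,0],[-0.148,0.26,0,0,0,50,0],[-0.16,0.28,0,0,0,54,0]]])

```text
clock: 0.93
tcp_pos: [0.4003, 0.2645, 0.222]
tool_rot: [3.141, 0.001, 0.263]
ft_force: [0.2, -0.7, 0.1]
width: 0.329
```

```bash
python3 - <<'E'
from h import *
from workcell import arm
s=arm.sense();print(s["tcp_pos"],s["tool_rot"],s["width"],s["joint_pos"])
print(plan(s,[.5495,.087,.200],[np.pi,0,.06]))
E
```

```text
[0.40031012 0.26448031 0.22197381] [3.14072606e+00 5.08089161e-04 2.63433287e-01] 0.3285813595518451 [ 4.66131525e-01 -6.94742222e-02  1.52964836e+00 -7.51211015e-04
  1.68209063e+00  2.02614835e-01]
(array([ 97.8, 210.2,  22.1]), array([ 0.05,  0.02, 11.66]))
```

Call:
drive_tool(motion=[[[0.01,0.02,0,0,0,1,0],[0.023,0.05,0,0,0,3,0],[0.036,0.08,0,0,0,5,0],[0.05,0.11,0,0,0,7,0],[0.064,0.138,0.004,0,0,9,0],[0.077,0.165,0.009,0,0,10,0],[0.087,0.187,0.014,0,0,11,0],[0.094,0.202,0.019,0,0,11.7,0],[0.098,0.21,0.022,0,0,11.7,0],[0.098,0.21,0.022,0,0,11.7,0]]])

```text
clock: 1.77
tcp_pos: [0.5496, 0.0895, 0.1988]
tool_rot: [-3.142, 0.003, 0.064]
ft_force: [-1.3, 0.4, 0.0]
width: -0.001
```

```bash
python3 - <<'E'
from h import *
from workcell import arm
s=arm.sense();print(s["tcp_pos"],s["tool_rot"],s["width"],s["ft_force"])
print(plan(s,[.5495,.087,.200],[np.pi,0,.06]))
for n in("scene","wrist"):
    c=arm.read_camera(n);cv2.imwrite(f"pics/{n}1.png",c["pixels"])
E
```

```text
[0.5495839  0.08949396 0.19876394] [-3.14157436e+00  2.87022892e-03  6.38158376e-02] -0.0005742503223068777 [-1.31400133  0.42071557  0.03696414]
(array([-0.2,  2.5, -1.2]), array([-0.  ,  0.16,  0.22]))
```

View pics/scene1.png

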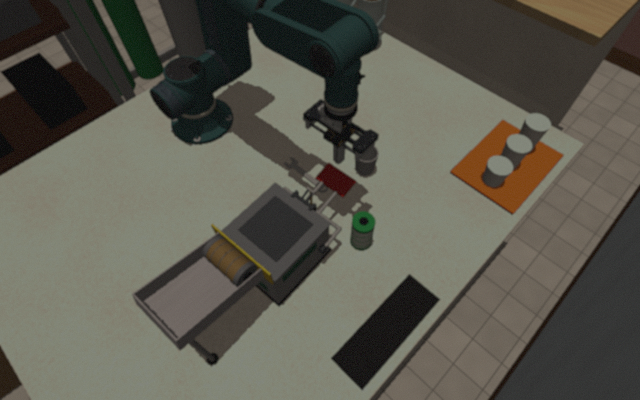

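View pics/wrist1.png

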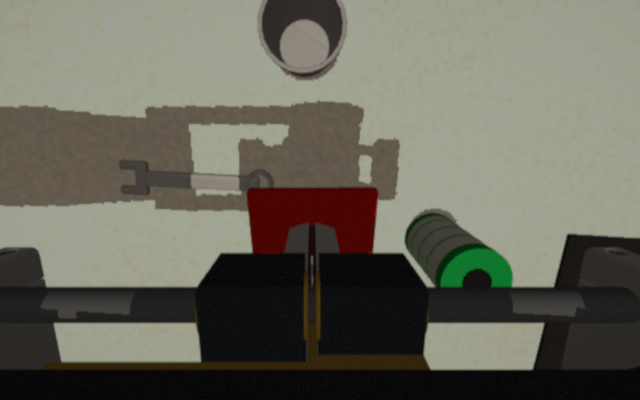

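The closed fingertips are over the middle of the pad (about (312,230) in wrist), with the body clear of the cup and cartridge. I'll descend now.

Call:
drive_tool(motion=[[[0,0,0.01,0,0,0,0],[0,0,0.025,0,0,0,0],[0,0,0.04,0,0,0,0],[0,0,0.05,0,0,0,0],[0,0,0.056,0,0,0,0],[0,0,0.06,0,0,0,0],[0,0,0.063,0,0,0,0],[0,0,0.066,0,0,0,0],[0,0,0.069,0,0,0,0],[0,0,0.072,0,0,0,0]]])

```text
clock: 2.7
tcp_pos: [0.5504, 0.0914, 0.1304]
tool_rot: [-3.14, -0.003, 0.066]
ft_force: [-1.6, 1.0, 5.4]
width: 0.001
```

```bash
python3 - <<'E'
from h import *
from workcell import arm
s=arm.sense();print(s["tcp_pos"],s["tool_rot"],s["ft_force"],s["moment"])
E
```

```text
[0.55036478 0.09137737 0.13040548] [-3.13999431 -0.00340523  0.06569512] [-1.57679782  1.02148337  5.38837147] [ 0.41577576  0.33596095 -0.01936459]
```

Call:
drive_tool(motion=[[[0,0,0.003,0,0,0,0],[0,0,0.008,0,0,0,0],[0,0,0.014,0,0,0,0],[0,0,0.02,0,0,0,0],[0,0,0.026,0,0,0,0],[0,0,0.032,0,0,0,0],[0,0,0.038,0,0,0,0],[0,0,0.044,0,0,0,0],[0,0,0.049,0,0,0,0],[0,0,0.052,0,0,0,0]]])

```text
clock: 3.53
tcp_pos: [0.5499, 0.09, 0.0759]
tool_rot: [3.14, -0.001, 0.065]
ft_force: [1.4, 1.3, 2.6]
width: 0.004
```

Call:
drive_tool(motion=[[[0,0,0.002,0,0,0,0],[0,0,0.004,0,0,0,0],[0,0,0.006,0,0,0,0],[0,0,0.007,0,0,0,0],[0,0,0.008,0,0,0,0],[0,0,0.009,0,0,0,0],[0,0,0.01,0,0,0,0],[0,0,0.01,0,0,0,0],[0,0,0.01,0,0,0,0],[0,0,0.01,0,0,0,0]]])

```text
clock: 4.37
tcp_pos: [0.5491, 0.0905, 0.0663]
tool_rot: [-3.142, 0.001, 0.065]
ft_force: [-1.1, -1.6, 2.9]
width: 0.006
```

```bash
python3 - <<'E'
from h import *
from workcell import arm
s=arm.sense();print(s["tcp_pos"],s["tool_rot"],s["ft_force"],s["moment"])
c=arm.read_camera("scene");cv2.imwrite(f"pics/scene2.png",c["pixels"])
E
```

```text
[0.54905676 0.09053043 0.06626022] [-3.14153770e+00  1.08445227e-03  6.53496261e-02] [-1.10957574 -1.61740371  2.9350893 ] [-0.29423152  0.14773112 -0.0927403 ]
```

View pics/scene2.png

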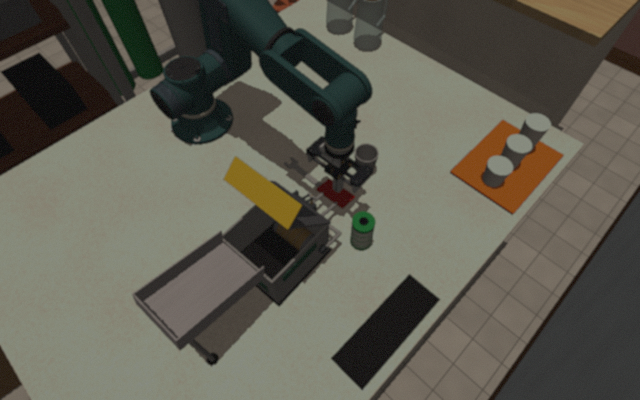

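The lid is up (yellow lip around (262,192)), the chute is empty, and the cartridge is in the caddy at about (297,232). I'll press on to the stop.

Call:
drive_tool(motion=[[[0,0,0.001,0,0,0,0],[0,0,0.002,0,0,0,0],[0,0,0.003,0,0,0,0],[0,0,0.004,0,0,0,0],[0,0,0.005,0,0,0,0],[0,0,0.006,0,0,0,0],[0,0,0.006,0,0,0,0],[0,0,0.006,0,0,0,0],[0,0,0.006,0,0,0,0],[0,0,0.006,0,0,0,0]]])

```text
clock: 5.25
tcp_pos: [0.5495, 0.0905, 0.0606]
tool_rot: [-3.142, -0.0, 0.065]
ft_force: [-1.7, -0.4, 3.0]
width: 0.006
```

```bash
python3 - <<'E'
from h import *
from workcell import arm
s=arm.sense();print(s["tcp_pos"],s["ft_force"])
c=arm.read_camera("scene");cv2.imwrite(f"pics/scene3.png",cv2.resize(c["pixels"][130:330,180:420],None,fx=3,fy=3,interpolation=cv2.INTER_CUBIC))
E
```

```text
[0.54951743 0.09053695 0.06057618] [-1.66037661 -0.39724852  2.97459043]
```

View pics/scene3.png

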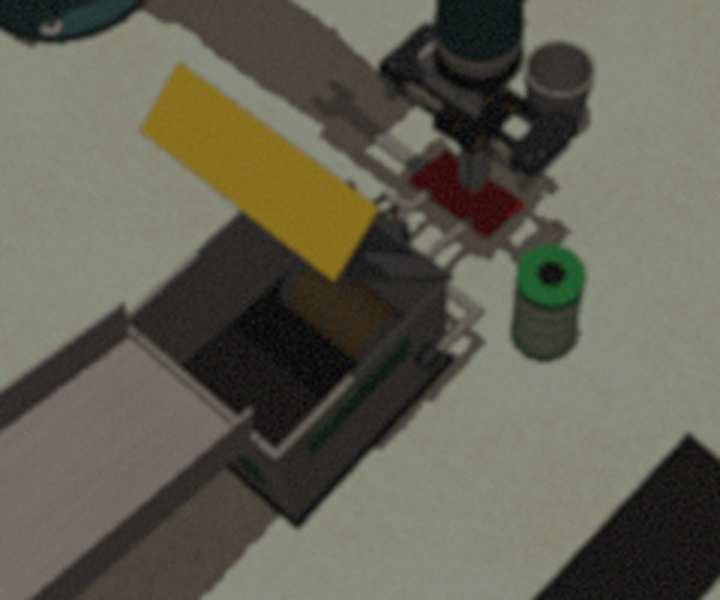

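The cartridge lies on the caddy floor against the +y wall. At 3 N the lever isn't on its stop yet, so I'll go a few mm further.

Call:
drive_tool(motion=[[[0,0,0.001,0,0,0,0],[0,0,0.002,0,0,0,0],[0,0,0.003,0,0,0,0],[0,0,0.003,0,0,0,0],[0,0,0.003,0,0,0,0],[0,0,0.003,0,0,0,0],[0,0,0.003,0,0,0,0],[0,0,0.003,0,0,0,0],[0,0,0.003,0,0,0,0],[0,0,0.003,0,0,0,0]]])

```text
clock: 6.13
tcp_pos: [0.5497, 0.0905, 0.0601]
tool_rot: [3.141, -0.001, 0.065]
ft_force: [-5.2, -1.3, 13.9]
width: 0.006
```

The lever is on its stop at about 14 N. I'll let it up slowly at about 24 mm/s, which is roughly 0.3 rad/s at the lid.

Call:
drive_tool(motion=[[[0,0,-0.001,0,0,0,0],[0,0,-0.002,0,0,0,0],[0,0,-0.004,0,0,0,0],[0,0,-0.006,0,0,0,0],[0,0,-0.008,0,0,0,0],[0,0,-0.01,0,0,0,0],[0,0,-0.012,0,0,0,0],[0,0,-0.014,0,0,0,0],[0,0,-0.016,0,0,0,0],[0,0,-0.018,0,0,0,0]]])

```text
clock: 6.97
tcp_pos: [0.5495, 0.0908, 0.0757]
tool_rot: [-3.141, -0.0, 0.065]
ft_force: [-0.5, 0.4, 2.8]
width: 0.003
```

Call:
drive_tool(motion=[[[0,0,-0.002,0,0,0,0],[0,0,-0.004,0,0,0,0],[0,0,-0.006,0,0,0,0],[0,0,-0.008,0,0,0,0],[0,0,-0.01,0,0,0,0],[0,0,-0.012,0,0,0,0],[0,0,-0.014,0,0,0,0],[0,0,-0.016,0,0,0,0],[0,0,-0.018,0,0,0,0],[0,0,-0.02,0,0,0,0]]])

```text
clock: 7.8
tcp_pos: [0.5496, 0.0906, 0.0958]
tool_rot: [-3.141, -0.0, 0.065]
ft_force: [-0.2, 1.8, 3.3]
width: 0.004
```

```bash
python3 - <<'E'
from h import *
from workcell import arm
s=arm.sense();print(s["tcp_pos"],s["ft_force"])
c=arm.read_camera("scene");cv2.imwrite(f"pics/scene4.png",cv2.resize(c["pixels"][130:330,180:420],None,fx=3,fy=3,interpolation=cv2.INTER_CUBIC))
E
```

```text
[0.54960586 0.09057586 0.0958048 ] [-0.18482381  1.82363843  3.25773865]
```

View pics/scene4.png

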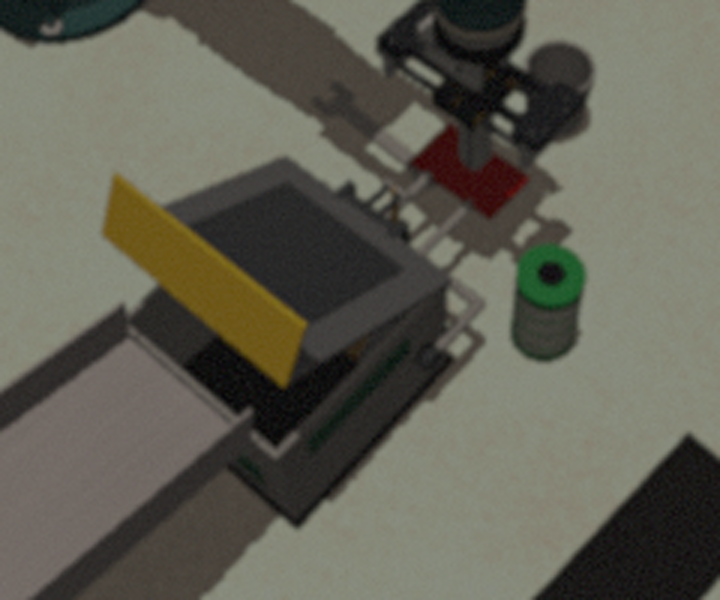

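The lid is about half shut and following the fingers (pad at (470,170), still under the tips at 3 N). I'll carry on.

Call:
drive_tool(motion=[[[0,0,-0.002,0,0,0,0],[0,0,-0.004,0,0,0,0],[0,0,-0.006,0,0,0,0],[0,0,-0.008,0,0,0,0],[0,0,-0.01,0,0,0,0],[0,0,-0.012,0,0,0,0],[0,0,-0.014,0,0,0,0],[0,0,-0.016,0,0,0,0],[0,0,-0.018,0,0,0,0],[0,0,-0.02,0,0,0,0]]])

```text
clock: 8.68
tcp_pos: [0.5496, 0.0897, 0.1157]
tool_rot: [3.14, -0.0, 0.065]
ft_force: [1.1, -2.6, 2.7]
width: 0.006
```

Call:
drive_tool(motion=[[[0,0,-0.002,0,0,0,0],[0,0,-0.004,0,0,0,0],[0,0,-0.006,0,0,0,0],[0,0,-0.008,0,0,0,0],[0,0,-0.01,0,0,0,0],[0,0,-0.012,0,0,0,0],[0,0,-0.014,0,0,0,0],[0,0,-0.016,0,0,0,0],[0,0,-0.018,0,0,0,0],[0,0,-0.02,0,0,0,0]]])

```text
clock: 9.52
tcp_pos: [0.5495, 0.0905, 0.1357]
tool_rot: [3.142, 0.0, 0.065]
ft_force: [0.1, -3.3, 2.9]
width: 0.003
```

Call:
drive_tool(motion=[[[0,0,-0.002,0,0,0,0],[0,0,-0.004,0,0,0,0],[0,0,-0.006,0,0,0,0],[0,0,-0.008,0,0,0,0],[0,0,-0.01,0,0,0,0],[0,0,-0.015,0,0,0,0],[0,0,-0.025,0,0,0,0],[0,0,-0.04,0,0,0,0],[0,0,-0.055,0,0,0,0],[0,0,-0.065,0,0,0,0]]])

```text
clock: 10.35
tcp_pos: [0.5501, 0.0908, 0.2029]
tool_rot: [-3.141, -0.003, 0.065]
ft_force: [-0.3, 0.9, 0.3]
width: 0.006
```

```bash
python3 - <<'E'
from h import *
from workcell import arm
s=arm.sense();print(s["tcp_pos"],s["ft_force"])
c=arm.read_camera("scene");cv2.imwrite(f"pics/scene5.png",cv2.resize(c["pixels"][130:330,180:420],None,fx=3,fy=3,interpolation=cv2.INTER_CUBIC))
c0=dict(np.load("scene0.npz"))
for x in(c0,c):
    k=big(mask(x["pixels"][150:230,290:380],(0,150,60),(6,255,255)));print("red",cv2.minAreaRect(k))
    m=mask(x["pixels"],(22,150,60),(32,255,255));m[:,:200]=0;m[:100]=0;print("yel",cv2.minAreaRect(big(m)))
    m=mask(x["pixels"],(50,120,40),(80,255,255));m[:,:300]=0;print("grn",cv2.minAreaRect(big(m)))
c=arm.read_camera("top");cv2.imwrite(f"pics/top5.png",c["pixels"])
E
```

```text
[0.55010669 0.0907686  0.2029325 ] [-0.29774422  0.88266143  0.29930107]
red ((45.19463348388672, 29.436241149902344), (33.75235366821289, 19.989259719848633), 34.99202346801758)
yel ((240.8235321044922, 250.20590209960938), (76.57645416259766, 3.1454925537109375), 40.601295471191406)
grn ((363.0, 222.0), (20.0, 20.0), 0.0)
red ((29.658538818359375, 28.926834106445312), (6.559298515319824, 2.4987802505493164), 38.65980911254883)
yel ((241.4137725830078, 252.0344696044922), (79.88975524902344, 6.145366668701172), 41.633541107177734)
grn ((363.0, 222.0), (20.0, 20.0), 90.0)
```

View pics/scene5.png

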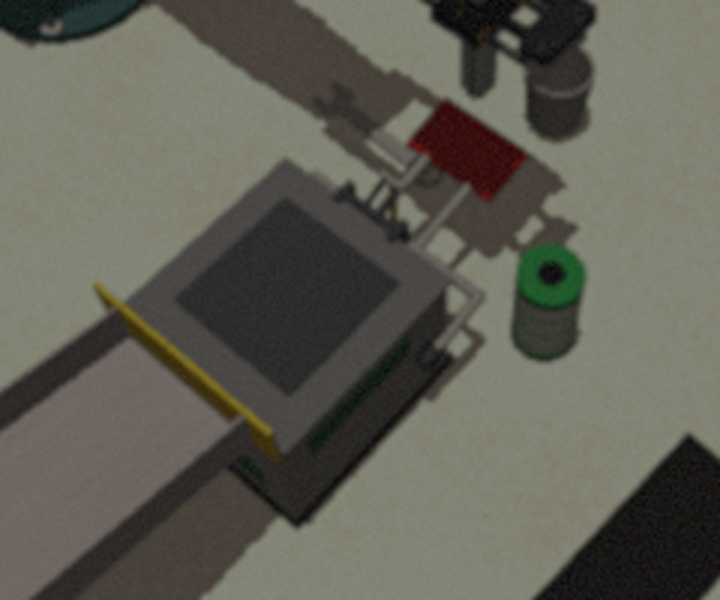

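View pics/top5.png

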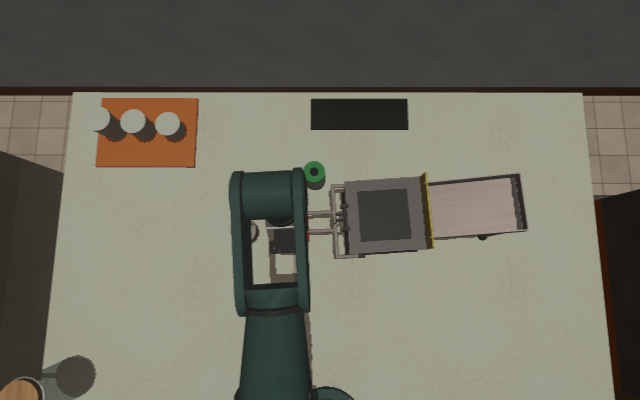

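The lid looks shut, the pad is up and the fingers are clear. The yellow blob differs from the start by about 2 px, so I'll back off further and compare edges.

Call:
drive_tool(motion=[[[0,0.0,-0.01,0,0,0,0],[0,-0.005,-0.025,0,0,0,0],[0,-0.015,-0.04,0,0,0,0],[0,-0.03,-0.05,0,0,0,0],[0,-0.045,-0.06,0,0,0,0],[0,-0.06,-0.065,0,0,0,0],[0,-0.075,-0.07,0,0,0,0],[0,-0.085,-0.07,0,0,0,0],[0,-0.09,-0.07,0,0,0,0],[0,-0.09,-0.07,0,0,0,0]]])

```text
clock: 11.28
tcp_pos: [0.5432, 0.1811, 0.2696]
tool_rot: [3.141, 0.002, 0.067]
ft_force: [-0.3, -0.6, 0.5]
width: 0.002
```

```bash
python3 - <<'E'
from h import *
from workcell import arm
s=arm.sense();print(s["tcp_pos"],s["ft_force"])
c=arm.read_camera("scene");c0=dict(np.load("scene0.npz"))
cr=lambda x:cv2.resize(x["pixels"][150:290,190:370],None,fx=4,fy=4,interpolation=cv2.INTER_CUBIC)[:600]
a,b=cr(c0),cr(c);cv2.imwrite("pics/scene6.png",cv2.resize(np.vstack([a[:,:],b[:,:]]),None,fx=.53,fy=.53))
for x in(c0,c):
    k=big(mask(x["pixels"][150:230,290:380],(0,150,30),(6,255,255)));print("red",cv2.minAreaRect(k))
    m=mask(x["pixels"],(20,130,40),(34,255,255));m[:,:200]=0;m[:100]=0;print("yel",cv2.minAreaRect(big(m)))
# shift of lid plate's texture between the pictures
g=lambda x:cv2.GaussianBlur(cv2.cvtColor(x["pixels"],cv2.COLOR_BGR2GRAY),(3,3),0)[192:240,242:310].astype(np.float32)
print("lid shift px",cv2.phaseCorrelate(g(c0),g(c)))
E
```

```text
[0.5432139  0.18105824 0.26959301] [-0.2744291  -0.58636756  0.52456272]
red ((45.19463348388672, 29.436241149902344), (33.75235366821289, 19.989259719848633), 34.99202346801758)
yel ((243.2882080078125, 252.65927124023438), (83.4501953125, 6.574779033660889), 43.85424041748047)
red ((45.563758850097656, 29.194631576538086), (34.080047607421875, 20.808490753173828), 34.99202346801758)
yel ((242.5623321533203, 253.37155151367188), (83.38858795166016, 6.785620212554932), 41.82017135620117)
lid shift px ((0.01858421122216214, -0.020380653854871866), 1.0175816132514566)
```

View pics/scene6.png

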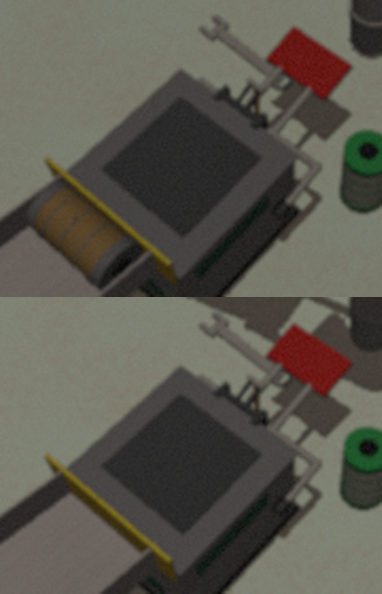

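The lid plate has shifted 0.02 px from the starting picture and the pad is back within 0.5 px. Wrench, cup and cartridge are where they were, and the hand is clear. The job is ready to hand in.

```bash
python3 -c "
from workcell import arm
print(arm.hand_in())"
```

```text
the job is handed in; nothing more can be done
None
```

I pressed the red lever down to its stop with closed fingertips, and the cartridge rolled into the caddy. I then let the lever up at about 24 mm/s, roughly 0.3 rad/s at the lid, took the hand away and handed in. The arm clock read about 11.3 s; no verdict was reported.

**Lid and lever:** The last pictures show the lid plate shifted only 0.02 px from the start and the red pad back within 0.5 px.

**Other objects:** The chute is empty. The fresh cartridge's green cap hadn't moved at all by measurement. The cup and wrench look unmoved by eye; I did not measure them again.

**Forces:** The force readings never exceeded about 15 N, at the lever stop, and were near zero at the end.

**Disagreed:** The yellow lip's outline came out 1–2 px different from the start. The cartridge no longer lies against it, and the lid plate check did not show any movement.

**Not measured:** I did not measure the lid's closing speed directly. I saw the cartridge lying inside the caddy while the lid was up, but could not see it once the lid had shut.

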